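# Power up the scanning desk in the file room, switch by switch

## Task

Power up the scanning desk in the proper order: with a fingertip press the white-dotted raised end of the yellow rocker switch, then the blue one, then the green one, each lightly until that end lies level and the switch stays on. Leave the red shredder switch off, and do not grasp, lift or shove the switch boxes or anything else on the desk.

Things in the scene. Friction and masses are not known exactly. Their poses are not given: they have to be found in the camera images.
- yellow_box: Loose black switch box with the yellow rocker (mains for the desk); 100 (x) x 64 (y) x 34 mm high, 0.6 kg, rubber underside on the desk. Origin: centre of its underside; z up; +x points to the end that is to be pressed (raised and marked with a white dot while off). The rocker sits on a cushion that sinks 1 mm per 4 N, at most 5 mm.
- yellow_rocker (a joint): yellow rocker, 72 (box x) x 40 mm: a shallow V of two flat 36 mm halves, pivot along box y, 40 mm above the desk over the box's centre. Value in rad: 0 = off (+x half slopes up, its end 51 mm above the desk), 0.30 = on (+x half level at 40 mm, -x half sloping up), the stop. No spring turns it: friction (0.05 N m, 1.5 N at the end) keeps it.
- yellow_spot (a point): Centre of the white dot (14 mm across) on the +x half of the yellow rocker, on its surface, 24 mm from the pivot; moves with the rocker; 47 mm above the desk when off, 40 mm when on.
- blue_box: Loose black switch box with the blue rocker (scanner); 100 (x) x 64 (y) x 34 mm high, 0.6 kg, rubber underside on the desk. Origin: centre of its underside; z up; +x points to the end that is to be pressed (raised and marked with a white dot while off). The rocker sits on a cushion that sinks 1 mm per 4 N, at most 5 mm.
- blue_rocker (a joint): blue rocker, 72 (box x) x 40 mm: a shallow V of two flat 36 mm halves, pivot along box y, 40 mm above the desk over the box's centre. Value in rad: 0 = off (+x half slopes up, its end 51 mm above the desk), 0.30 = on (+x half level at 40 mm, -x half sloping up), the stop. No spring turns it: friction (0.05 N m, 1.5 N at the end) keeps it.
- blue_spot (a point): Centre of the white dot (14 mm across) on the +x half of the blue rocker, on its surface, 24 mm from the pivot; moves with the rocker; 47 mm above the desk when off, 40 mm when on.
- green_box: Loose black switch box with the green rocker (label printer); 100 (x) x 64 (y) x 34 mm high, 0.6 kg, rubber underside on the desk. Origin: centre of its underside; z up; +x points to the end that is to be pressed (raised and marked with a white dot while off). The rocker sits on a cushion that sinks 1 mm per 4 N, at most 5 mm.
- green_rocker (a joint): green rocker, 72 (box x) x 40 mm: a shallow V of two flat 36 mm halves, pivot along box y, 40 mm above the desk over the box's centre. Value in rad: 0 = off (+x half slopes up, its end 51 mm above the desk), 0.30 = on (+x half level at 40 mm, -x half sloping up), the stop. No spring turns it: friction (0.05 N m, 1.5 N at the end) keeps it.
- green_spot (a point): Centre of the white dot (14 mm across) on the +x half of the green rocker, on its surface, 24 mm from the pivot; moves with the rocker; 47 mm above the desk when off, 40 mm when on.
- red_box: Loose black switch box with the red rocker (shredder, to stay off); 100 (x) x 64 (y) x 34 mm high, 0.6 kg, rubber underside on the desk. Origin: centre of its underside; z up; +x points to the end that is to be pressed (raised and marked with a white dot while off). The rocker sits on a cushion that sinks 1 mm per 4 N, at most 5 mm.
- red_rocker (a joint): red rocker, 72 (box x) x 40 mm: a shallow V of two flat 36 mm halves, pivot along box y, 40 mm above the desk over the box's centre. Value in rad: 0 = off (+x half slopes up, its end 51 mm above the desk), 0.30 = on (+x half level at 40 mm, -x half sloping up), the stop. No spring turns it: friction (0.05 N m, 1.5 N at the end) keeps it.
- red_spot (a point): Centre of the white dot (14 mm across) on the +x half of the red rocker, on its surface, 24 mm from the pivot; moves with the rocker; 47 mm above the desk when off, 40 mm when on.
- mug: Blue mug, 80 mm across, 92 mm high, handle at its +y. Loose bystander; origin: centre of its underside.
- stapler: Red and black stapler lying on its foot, 130 (x) x 34 x 46 mm high. Loose bystander; origin: centre of its underside.
- tape_roll: Amber roll of tape lying flat, 84 mm across, 24 mm high. Loose bystander; origin: centre of its underside.
- stamp: Wooden hand stamp standing up, 42 mm across, 78 mm high. Loose bystander; origin: centre of its underside.
- glue_pot: White glue pot with orange cap, 52 mm across, 85 mm high. Loose bystander; origin: centre of its underside.
- card_file: Plywood card box full of cards, 85 (x) x 125 (y) x 80 mm high. Loose bystander; origin: centre of its underside.
- note_block: Yellow block of note paper, 80 x 80 x 38 mm high. Loose bystander; origin: centre of its underside.
Not all that is in view belongs to the job. Leave any turquoise look-alike of the green_box alone.

How it is judged:
By the outcome, as a careful person would: the job done as asked, in the order asked, and still so for the second after the job is handed in, with the robot touching nothing.
It also fails if it takes over 48 s, if anything falls off the work surface, if the arm or the gripper's body presses on something with over 40 N, if the wrist force passes 120 N, or if a joint passes its speed limit or range.

## Robot

A 6-joint arm with a two-finger parallel gripper is mounted at the origin on the work surface. World frame = base frame: x ahead of the robot, y to its left, z up, the work surface at z = 0. Lengths are in m, angles in rad, forces in N, time in s.
With the tool pointing down it reaches from about 0.275 to 0.75 m from the base axis. Payload 10.2 kg.
Tool frame: the origin (TCP) lies on the mounting face of the last link; the fingertips stand 166 mm ahead of it and the grasp point (between the pads) lies 147 mm ahead of it (robot.tips_ahead is the distance from the TCP to the fingertips, in m); z points along the fingers, y is the line along which they close (so a half turn about z gives the same grasp; the last joint's range is limited). The gripper opens to 88 mm and grips with 3 to 60 N. Pads are 18 mm wide; open, the fingers measure 123 mm over their backs; the gripper's body (75 mm by 187 mm) begins 45 mm behind the grasp point.
Start: joints at [0.994, 0.313, 1.498, -0, 1.331, -0.223], TCP at [0.182, 0.492, 0.405] pointing down, gripper open.
Joint ranges: [-2.94, 2.94], [-0.97, 2.17], [0.19, 2.56], [-1.23, 4.37], [0.02, 3.11], [-2.88, 2.88]. Speed limits (rad/s): [2.39, 2.39, 3.01, 3.14, 3.14, 3.14].

## Interface

Orientations are given as a rotation vector (axis times angle).
In Python, from bench import robot, viewer, order gives the robot as it stands. The module is installed in compiled form; this text tells all that it offers.
- The arm moves only by the shell command python3 -m creep 'ROWS' [FORCE]. ROWS is JSON, one flat list of numbers, 5 for each row, row after row: the shift along the tool's x, y, z in m, then the turn about the tool's z in degrees, then the finger opening in m, from 0 to 0.0881. In form: [dx, dy, dz, roll, jaw, dx, dy, dz, roll, jaw, ...]. A call has 1 to 10 rows; each row shifts and turns the commanded pose from where the row before left it, along the tool's axes as they then stand; what a row does not reach is not made up. A row lasts 1/12 s, in which the tool goes at most 41.7 mm and 7.16 degrees, less where a joint would pass 70% of its speed; a pose out of reach is approached as far as the arm can. A call with a gripper value outside its range is refused whole. The fingers move at their own pace and stop on an object; FORCE is the grip in N (left out, the last holds). Time passes only in rows, so rows that do not move let the fingers close. It gives the time, the measured TCP pose, the force, the opening and the grip force at its end, in the units of the state.
- robot.read_state(): the state, without advancing time (a new reading comes with each control period).
- viewer.read_camera(name): name is "scene" or "top"; returns a dict with "pixels" (400x640x3 uint8, red, green, blue), "z_map" (400x640 float32, m along the optical axis (not along the pixel's ray), 0 where there is no reading), "fx", "fy", "cx", "cy" (pixels), "k1" (the pictures are not rectified: a ray, as slopes to the right and down, at radius r is drawn at 1 + k1 r^2 times it, then the intrinsics apply), "R" (3x3) and "t" (3): a world point X has camera coordinates R X + t. Camera axes: x right, y down, z forward; pixel columns grow to the right and rows downward; lengths in m; the calibration is good to about 2 mm. A picture is of the moment at which its call begins.
- order.job_done(): hands the job in; it is judged then, once.
The state is a dict: "clock": time; "qpos": joint angles; "qvel": joint speeds; "joint_efforts": joint torques, N m; "ee_pos": TCP position; "ee_rot": TCP orientation; "ft_force": force on the tool from outside, world axes, zero at the start; "moment": the same for the moment, N m; "width": finger opening in m; "gripper_force": force on a finger pad.
Only numpy, scipy, OpenCV 4.12 (cv2) and the standard library are available. Lean on these libraries where they do the work, as an engineer would, in place of code of your own. Each camera call takes 0.05 s, during which the arm holds its last target. There are 200 camera calls.

## Working session

There is one attempt and no reset: what is moved stays moved. The work goes in short steps, Python scripts to look and compute and a shell command to move; the robot and the scene stay as the last step left them, time stands still between calls to the robot, and variables do not carry over. Pictures are saved under pics/ and viewed, at most 10 in all, crops included, and the job is handed in when it is done.

```bash
mkdir -p pics
cat > h.py <<'E'
import numpy as np, cv2
from bench import robot, viewer
from scipy.spatial.transform import Rotation as Ro
def cam(n):
    c=viewer.read_camera(n); return c
def px2w(c,u,v,z=None):
    xd=np.array([(u-c["cx"])/c["fx"],(v-c["cy"])/c["fy"]]); x=xd.copy()
    for _ in range(20): x=xd/(1+c["k1"]*(x@x))
    R=np.array(c["R"]);t=np.array(c["t"]);d=np.array([x[0],x[1],1.])
    if z is None:
        return R.T@(d*c["z_map"][int(round(v)),int(round(u))]-t)
    o=-R.T@t; w=R.T@d
    return o+w*(z-o[2])/w[2]
E
python3 - <<'E'
from h import *
for n in("top","scene"):
    c=cam(n); cv2.imwrite(f"pics/{n}0.png",c["pixels"][:,:,::-1]); np.savez(f"{n}0.npz",**c)
s=robot.read_state();print(s["clock"],s["ee_pos"],s["ee_rot"],Ro.from_rotvec(s["ee_rot"]).as_matrix(),s["width"])
E
```

```text
0.1 [0.1818789  0.4924522  0.40425036] [-5.52780799e-01 -3.09214692e+00  1.63786549e-03] [[-9.38062463e-01  3.46465663e-01 -6.00689656e-04]
 [ 3.46466105e-01  9.38062009e-01 -9.51985886e-04]
 [ 2.33653724e-04 -1.10114083e-03 -9.99999366e-01]] 0.08845716332565351
```

View pics/top0.png

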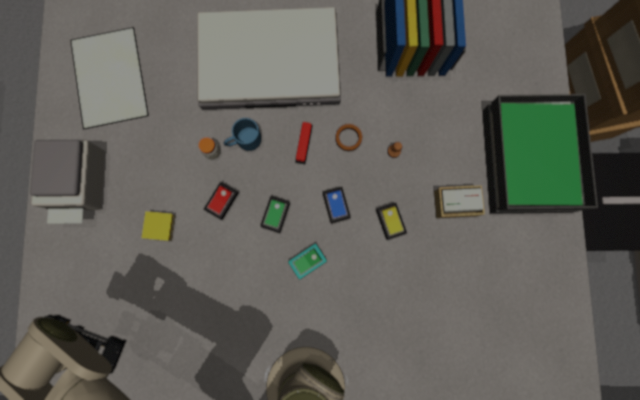

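View pics/scene0.png

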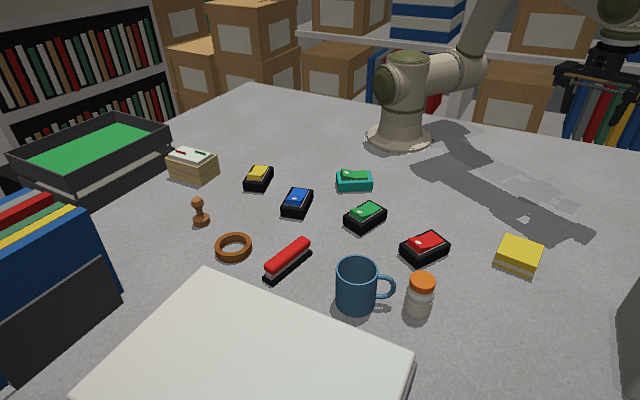

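The top view shows red at (221,200), green (275,213), blue (336,205), yellow (391,221) and the turquoise look-alike at (307,261). I'll enlarge the area around them.

Run:
```python
from h import *
c=np.load("top0.npz");s=np.load("scene0.npz")
a=cv2.resize(c["pixels"][170:250,255:415],None,fx=5,fy=5,interpolation=cv2.INTER_CUBIC)
cv2.imwrite("pics/crop1.png",a[:,:,::-1])
b=cv2.resize(s["pixels"][150:245,230:400],None,fx=4.7,fy=4.7,interpolation=cv2.INTER_CUBIC)
cv2.imwrite("pics/crop2.png",b[:,:,::-1])
```

```text
(no output)
```

View pics/crop1.png

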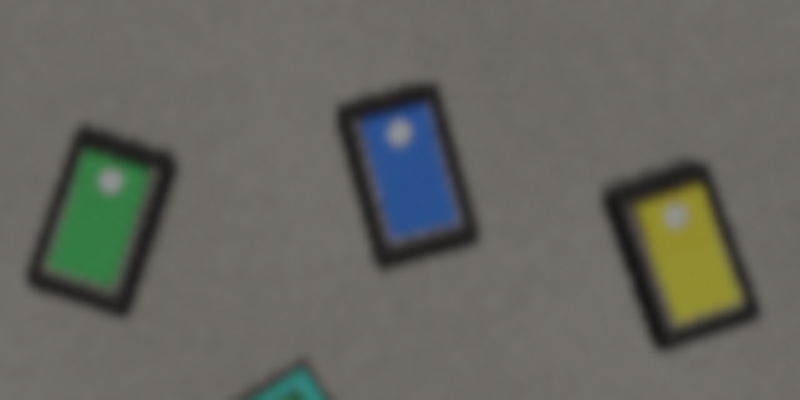

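View pics/crop2.png

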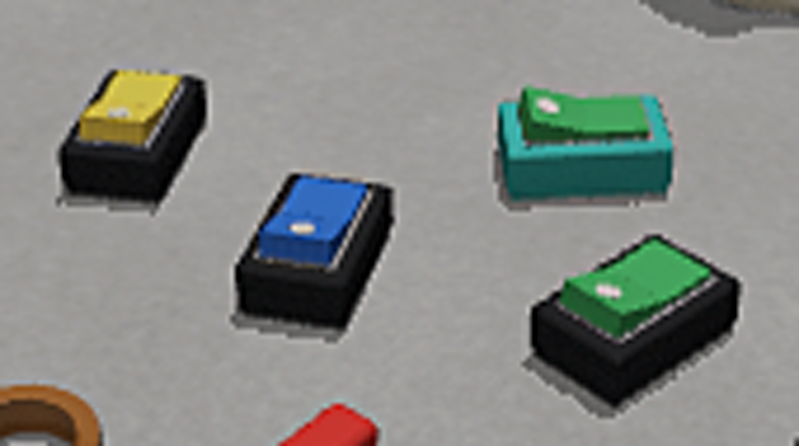

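The crops show all three targets off, with their dots at the raised end facing away from the robot. In crop1 they are at green (110,181), blue (399,132) and yellow (676,215). In crop2 they are at yellow (119,113), blue (301,228) and green (607,291).

```bash
cat > plan.py <<'E'
from h import *
T={"yellow":((676,215),(119,113)),"blue":((399,132),(301,228)),"green":((110,181),(607,291))}
# black box outline corners in crop1 (box top, z=.034): near-dot end mid, other end mid
c=np.load("top0.npz");s=np.load("scene0.npz")
E={"yellow":((656,179),(709,330)),"blue":((388,96),(430,253)),"green":((126,147),(79,295))}
f=lambda p,k,o:[o[i]+(p[i]+.5)/k-.5 for i in(0,1)]
S={}
for n,(a,b) in T.items():
    A=px2w(c,*f(a,5,(255,170)),z=.047);B=px2w(s,*f(b,4.7,(230,150)),z=.047)
    e=[px2w(c,*f(p,5,(255,170)),z=.034) for p in E[n]]
    d=e[0]-e[1]
    # depth top
    S[n]=(A,B,np.degrees(np.arctan2(d[1],d[0])))
    print(n,A.round(4),B.round(4),"len",np.linalg.norm(d).round(4),"yaw",S[n][2].round(1),"mid",((e[0]+e[1])/2).round(4))
E
python3 plan.py
```

```text
yellow [ 0.4972 -0.2558  0.047 ] [ 0.4972 -0.2551  0.047 ] len 0.0945 yaw 17.2 mid [ 0.4753 -0.261   0.034 ]
blue [ 0.5486 -0.0937  0.047 ] [ 0.5478 -0.0944  0.047 ] len 0.0975 yaw 13.7 mid [ 0.5251 -0.0997  0.034 ]
green [0.5214 0.0775 0.047 ] [0.5216 0.0765 0.047 ] len 0.0925 yaw -17.6 mid [0.4994 0.0829 0.034 ]
```

```bash
python3 -m creep '[-0.0205,-0.022,0,0,0, -0.0205,-0.022,0,0,0, -0.0205,-0.022,0,0,0, -0.0205,-0.022,0,0,0, -0.0205,-0.022,0,0,0, -0.0205,-0.022,0,0,0, -0.0205,-0.022,0,0,0, -0.0205,-0.022,0,0,0, -0.0205,-0.022,0,0,0, -0.0205,-0.022,0,0,0]' 10
python3 -m creep '[-0.0205,-0.022,0,0,0, -0.0205,-0.022,0,0,0, -0.0205,-0.022,0,0,0, -0.0205,-0.022,0,0,0, -0.0205,-0.022,0,0,0, -0.0205,-0.022,0,0,0, -0.0205,-0.022,0,0,0, -0.0205,-0.022,0,0,0, -0.0205,-0.022,0,0,0, -0.0205,-0.022,0,0,0]'
python3 -m creep '[-0.0205,-0.022,0,0,0, -0.0205,-0.022,0,0,0, -0.0205,-0.022,0,0,0, -0.0205,-0.022,0,0,0, 0,0,0,-6.3,0, 0,0,0,-6.3,0, 0,0,0,-6.3,0, 0,0,0,-6.3,0, 0,0,0,-6.3,0, 0,0,0,-6,0]'
cat > go.py <<'E'
import sys
from plan import *
st=robot.read_state();R=Ro.from_rotvec(st["ee_rot"]).as_matrix();p=np.array(st["ee_pos"])
A,B,y=S[sys.argv[1]]; tip=p+R[:,2]*robot.tips_ahead
d=np.append(((A+B)/2)[:2],.047)-tip
yaw=np.degrees(np.arctan2(R[1,0],R[0,0]))
print("clock",st["clock"],"shift tool mm",(R.T@d*1000).round(1),"roll",-((y+180-yaw+180)%360-180),"tip z",tip[2],"F",st["ft_force"],"w",st["width"],"q",np.round(st["qpos"],2))
E
python3 go.py yellow|tail -1
```

```text
clock: 0.93
ee_pos: [0.2981, 0.2137, 0.4046]
ee_rot: [-0.552, -3.093, 0.0]
ft_force: [0.7, 0.3, 0.4]
width: 0.0233
gripper_force: 0.0
clock: 1.77
ee_pos: [0.4143, -0.0639, 0.4045]
ee_rot: [-0.553, -3.092, -0.0]
ft_force: [0.5, 0.6, 0.6]
width: 0.0005
gripper_force: 0.0
clock: 2.6
ee_pos: [0.4605, -0.1733, 0.4044]
ee_rot: [0.479, -3.104, -0.001]
ft_force: [-0.4, -0.9, 0.1]
width: 0.0003
gripper_force: 0.0
clock 2.6 shift tool mm [-10.4 -89.7 191.3] roll 0.3296220416377764 tip z 0.23839099023466032 F [-0.35200102 -0.91835855  0.10956511] w 0.0003000913630505584 q [-0.6   0.24  1.59  0.    1.31 -2.48]
```

```bash
python3 -m creep '[-0.0025,-0.022,0,0,0, -0.0025,-0.022,0,0,0, -0.0025,-0.022,0,0,0, -0.003,-0.0235,0,0,0, 0,0,0.03,0,0, 0,0,0.03,0,0, 0,0,0.03,0,0, 0,0,0.03,0,0, 0,0,0.03,0,0, 0,0,0,0,0]'
python3 go.py yellow|tail -1
python3 - <<'E'
from h import *
c=cam("scene");b=cv2.resize(c["pixels"][140:230,190:340],None,fx=5,fy=5,interpolation=cv2.INTER_CUBIC);cv2.imwrite("pics/y1.png",b[:,:,::-1])
E
```

```text
clock: 3.43
ee_pos: [0.4959, -0.2549, 0.2494]
ee_rot: [0.469, -3.1, -0.012]
ft_force: [0.2, 0.5, -0.2]
width: 0.0008
gripper_force: 0.0
clock 3.4333 shift tool mm [-2.1 -2.6 36.4] roll 0.0083653507181225 tip z 0.08338607914547866 F [ 0.24890142  0.47636123 -0.2226025 ] w 0.0007579680017118693 q [-0.68  0.55  1.58  0.    1.02 -2.56]
```

View pics/y1.png

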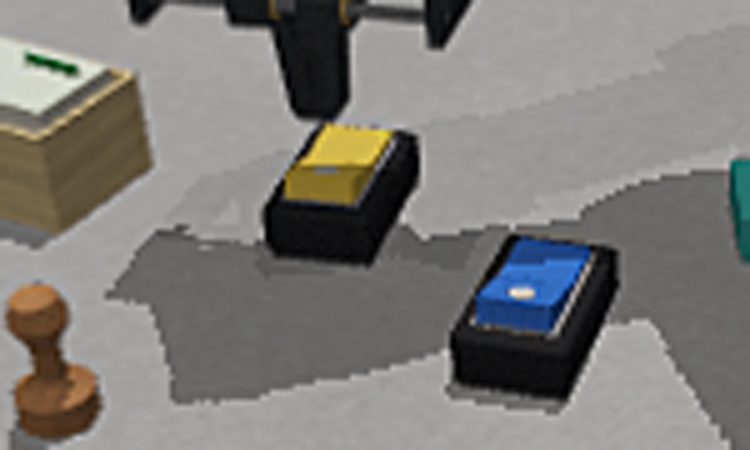

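The picture shows the closed fingers hanging just above and behind the yellow dot (tip near (320,115)), with nothing else in the way. I'll go down.

```bash
python3 -m creep '[-0.002,-0.002,0,0,0, 0,0,0.01,0,0, 0,0,0.01,0,0, 0,0,0.008,0,0, 0,0,0.003,0,0, 0,0,0.003,0,0, 0,0,0.003,0,0, 0,0,0.003,0,0, 0,0,0.002,0,0, 0,0,0,0,0]'
python3 go.py yellow|tail -1
```

```text
clock: 4.32
ee_pos: [0.4997, -0.257, 0.2127]
ee_rot: [-0.47, 3.106, -0.001]
ft_force: [1.0, 0.1, 0.7]
width: 0.0004
gripper_force: 0.6
clock 4.3167 shift tool mm [ 2.   2.3 -0.3] roll 0.021133378027343497 tip z 0.046709338741829226 F [0.9672421  0.0999     0.65293026] w 0.0003573065481805671 q [-0.68  0.61  1.59  0.    0.94 -2.56]
```

```bash
python3 -m creep '[0.001,0.001,0.002,0,0, 0.001,0.001,0.002,0,0, 0,0,0.0015,0,0, 0,0,0.001,0,0, 0,0,0,0,0, 0,0,0,0,0]'
python3 go.py yellow|tail -1
```

```text
clock: 4.82
ee_pos: [0.497, -0.2557, 0.2062]
ee_rot: [0.471, -3.106, -0.0]
ft_force: [0.7, 0.1, 0.8]
width: 0.0003
gripper_force: 0.6
clock 4.8167 shift tool mm [-0.2  0.1 -6.8] roll 0.02031520945729426 tip z 0.04015800856660459 F [0.6930789  0.1019951  0.84350062] w 0.0003324092354060568 q [-0.68  0.62  1.6  -0.    0.92 -2.56]
```

```bash
python3 -m creep '[0,0,0.001,0,0, 0,0,0.0007,0,0, 0,0,0,0,0, 0,0,0,0,0]'
python3 go.py yellow|tail -1
```

```text
clock: 5.15
ee_pos: [0.497, -0.2557, 0.2048]
ee_rot: [0.471, -3.106, 0.0]
ft_force: [-0.8, 0.5, 5.9]
width: 0.0005
gripper_force: 2.7
clock 5.15 shift tool mm [-0.2  0.1 -8.2] roll 0.02281801824778995 tip z 0.038793173280350646 F [-0.80255427  0.47930548  5.92481393] w 0.0005372560025046868 q [-0.68  0.62  1.6  -0.    0.92 -2.56]
```

Force has risen to 5.9 N against the stop, so yellow is on. I'll retreat straight up and head to blue.

```bash
python3 -m creep '[0,0,-0.003,0,0, 0,0,-0.01,0,0, 0,0,-0.02,0,0, 0,0,-0.025,0,0, 0,0,-0.025,0,0, 0,0,-0.02,0,0, 0,0,0,0,0, 0,0,0,0,0]'
python3 go.py blue|tail -1
```

```text
clock: 5.82
ee_pos: [0.4969, -0.2555, 0.3083]
ee_rot: [-0.471, 3.105, -0.002]
ft_force: [0.2, -0.1, -0.3]
width: 0.0006
gripper_force: 0.0
clock 5.8167 shift tool mm [-96.6 139.3  95.2] roll 3.5202631316487896 tip z 0.1422863089907752 F [ 0.23911861 -0.14948349 -0.31835829] w 0.000591671304080227 q [-0.68  0.48  1.52 -0.    1.14 -2.56]
```

```bash
python3 -m creep '[-0.012,0.0174,0,0,0, -0.012,0.0174,0,0,0, -0.012,0.0174,0,0,0, -0.012,0.0174,0,0,0, -0.012,0.0174,0,0,0, -0.012,0.0174,0,0,0, -0.012,0.0174,0,0,0, -0.012,0.0174,0,0,0, 0,0,0,3.5,0, 0,0,0,0,0]'
python3 -m creep '[0,0,0.02,0,0, 0,0,0.02,0,0, 0,0,0.02,0,0, 0,0,0.015,0,0, 0,0,0,0,0, 0,0,0,0,0]'
python3 go.py blue|tail -1
python3 - <<'E'
from h import *
c=cam("scene");b=cv2.resize(c["pixels"][140:240,220:380],None,fx=5,fy=5,interpolation=cv2.INTER_CUBIC);cv2.imwrite("pics/b1.png",b[:,:,::-1])
E
```

```text
clock: 6.65
ee_pos: [0.5474, -0.0932, 0.306]
ee_rot: [0.375, -3.117, -0.002]
ft_force: [-0.3, -0.1, -0.1]
width: 0.001
gripper_force: 0.0
clock: 7.15
ee_pos: [0.5472, -0.0946, 0.2318]
ee_rot: [0.376, -3.117, -0.002]
ft_force: [0.9, -0.1, 0.7]
width: 0.0004
gripper_force: 0.0
clock 7.15 shift tool mm [-1.4  0.1 18.8] roll 0.03656548301228213 tip z 0.06576921407848427 F [ 0.87118569 -0.06856099  0.73954621] w 0.0004474282008035753 q [-0.38  0.57  1.6  -0.    0.97 -2.19]
```

View pics/b1.png

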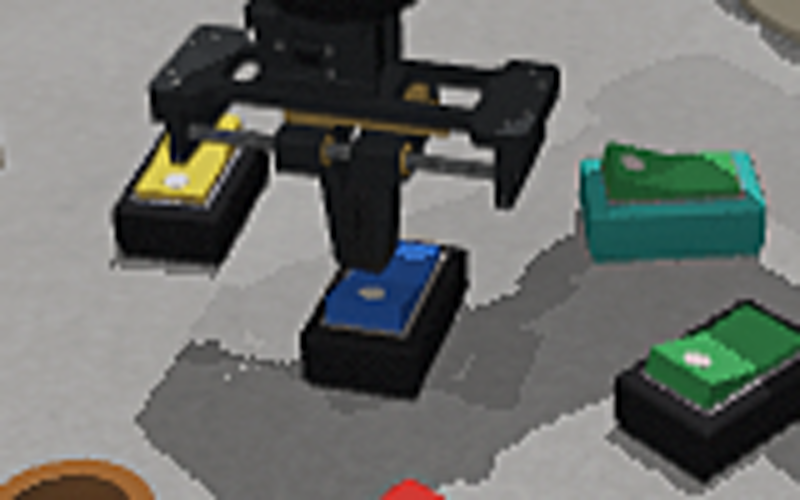

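Yellow is on: its dot end at (177,180) lies level and the far end is raised. The fingertip hangs just above the blue dot at (372,293).

```bash
python3 -m creep '[-0.001,0,0.006,0,0, 0,0,0.006,0,0, 0,0,0.003,0,0, 0,0,0.003,0,0, 0,0,0.003,0,0, 0,0,0.002,0,0, 0,0,0.002,0,0, 0,0,0.001,0,0, 0,0,0,0,0, 0,0,0,0,0]'
python3 go.py blue|tail -1
```

```text
clock: 8.03
ee_pos: [0.5485, -0.094, 0.2065]
ee_rot: [0.376, -3.119, 0.0]
ft_force: [0.3, -0.2, 1.3]
width: 0.0005
gripper_force: 0.5
clock 8.0333 shift tool mm [ 0.3  0.1 -6.5] roll 0.021469953801215524 tip z 0.040523096793071506 F [ 0.31554545 -0.15647685  1.33735868] w 0.0004835267000791857 q [-0.38  0.61  1.61 -0.    0.92 -2.19]
```

```bash
python3 -m creep '[0,0,0.001,0,0, 0,0,0.001,0,0, 0,0,0,0,0, 0,0,0,0,0]'
python3 go.py blue|tail -1
```

```text
clock: 8.37
ee_pos: [0.5485, -0.094, 0.2048]
ee_rot: [-0.376, 3.119, -0.0]
ft_force: [-0.9, -0.5, 4.7]
width: 0.0005
gripper_force: 2.7
clock 8.3667 shift tool mm [ 0.3  0.1 -8.2] roll 0.02045355007805938 tip z 0.03880914838330157 F [-0.88525862 -0.47082197  4.71946432] w 0.0005025638081333995 q [-0.38  0.61  1.61 -0.    0.91 -2.19]
```

```bash
python3 -m creep '[0,0,-0.003,0,0, 0,0,-0.01,0,0, 0,0,-0.02,0,0, 0,0,-0.025,0,0, 0,0,-0.025,0,0, 0,0,-0.02,0,0, 0,0,0,0,0, 0,0,0,0,0]'
python3 go.py green|tail -1
```

```text
clock: 9.03
ee_pos: [0.5483, -0.094, 0.3083]
ee_rot: [-0.375, 3.118, -0.001]
ft_force: [0.1, 0.5, -1.1]
width: 0.0005
gripper_force: 0.0
clock 9.0333 shift tool mm [-14.2 172.7  95.2] roll 31.298451049345886 tip z 0.14228995160714542 F [ 0.05086442  0.45969464 -1.12355337] w 0.0004997962817011523 q [-0.38  0.47  1.53 -0.    1.14 -2.19]
```

```bash
python3 -m creep '[-0.0018,0.0216,0,0,0, -0.0018,0.0216,0,0,0, -0.0018,0.0216,0,0,0, -0.0018,0.0216,0,0,0, -0.0018,0.0216,0,0,0, -0.0018,0.0216,0,0,0, -0.0018,0.0216,0,0,0, -0.0018,0.0216,0,0,0, 0,0,0,6.3,0, 0,0,0,6.3,0]'
python3 -m creep '[0,0,0,6.3,0, 0,0,0,6.2,0, 0,0,0,6.2,0, 0,0,0.02,0,0, 0,0,0.02,0,0, 0,0,0.02,0,0, 0,0,0.015,0,0, 0,0,0,0,0, 0,0,0,0,0]'
python3 go.py green|tail -1
python3 - <<'E'
from h import *
c=cam("scene");b=cv2.resize(c["pixels"][140:260,230:420],None,fx=4.2,fy=4.2,interpolation=cv2.INTER_CUBIC);cv2.imwrite("pics/g1.png",b[:,:,::-1])
E
```

```text
clock: 9.87
ee_pos: [0.5209, 0.0784, 0.3061]
ee_rot: [0.026, -3.138, -0.0]
ft_force: [0.9, -0.4, 0.1]
width: 0.0004
gripper_force: 0.0
clock: 10.62
ee_pos: [0.5211, 0.0772, 0.2315]
ee_rot: [-0.479, -3.102, 0.0]
ft_force: [1.4, 0.6, 0.6]
width: 0.0006
gripper_force: 0.0
clock 10.6167 shift tool mm [-1.   0.  18.5] roll -0.006850166110780265 tip z 0.06551763236916819 F [1.39329857 0.63489706 0.61932937] w 0.0006422910890437659 q [-0.08  0.52  1.69 -0.    0.93 -1.34]
```

View pics/g1.png

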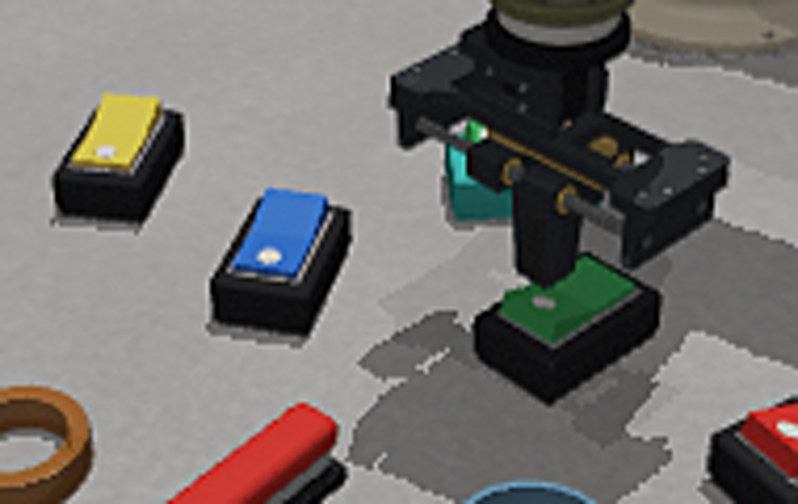

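Yellow (107,152) and blue (269,257) are both on, with level dot ends. The fingertip is above green's dot at (543,302), and green is still off.

```bash
python3 -m creep '[-0.001,0,0.006,0,0, 0,0,0.006,0,0, 0,0,0.003,0,0, 0,0,0.003,0,0, 0,0,0.003,0,0, 0,0,0.002,0,0, 0,0,0.002,0,0, 0,0,0.001,0,0, 0,0,0,0,0, 0,0,0,0,0]'
python3 -m creep '[0,0,0.001,0,0, 0,0,0.001,0,0, 0,0,0,0,0, 0,0,0,0,0]'
python3 go.py green|tail -1
```

```text
clock: 11.5
ee_pos: [0.5224, 0.077, 0.2065]
ee_rot: [-0.48, -3.105, -0.0]
ft_force: [-0.3, 0.1, 1.1]
width: 0.0003
gripper_force: 0.5
clock: 11.83
ee_pos: [0.5224, 0.077, 0.2048]
ee_rot: [-0.48, -3.105, 0.0]
ft_force: [-0.5, -0.4, 5.2]
width: 0.0005
gripper_force: 2.8
clock 11.8333 shift tool mm [ 0.8 -0.3 -8.2] roll 0.0010941204596690568 tip z 0.03876434090861977 F [-0.45019593 -0.41576366  5.19676884] w 0.00046708160036097783 q [-0.08  0.57  1.7  -0.    0.87 -1.34]
```

```bash
python3 -m creep '[0,0,-0.003,0,0, 0,0,-0.01,0,0, 0,0,-0.02,0,0, 0,0,-0.03,0,0, 0,0,-0.04,0,0, 0,0,-0.04,0,0, 0,0,-0.03,0,0, 0,0,-0.02,0,0, 0,0,0,0,0, 0,0,0,0,0]'
python3 - <<'E'
from h import *
c=cam("scene");b=cv2.resize(c["pixels"][140:280,230:460],None,fx=3.4,fy=3.4,interpolation=cv2.INTER_CUBIC);cv2.imwrite("pics/e1.png",b[:,:,::-1])
E
```

```text
clock: 12.67
ee_pos: [0.5221, 0.077, 0.3981]
ee_rot: [0.48, 3.104, 0.0]
ft_force: [0.5, -0.5, -1.5]
width: 0.0006
gripper_force: 0.0
```

View pics/e1.png

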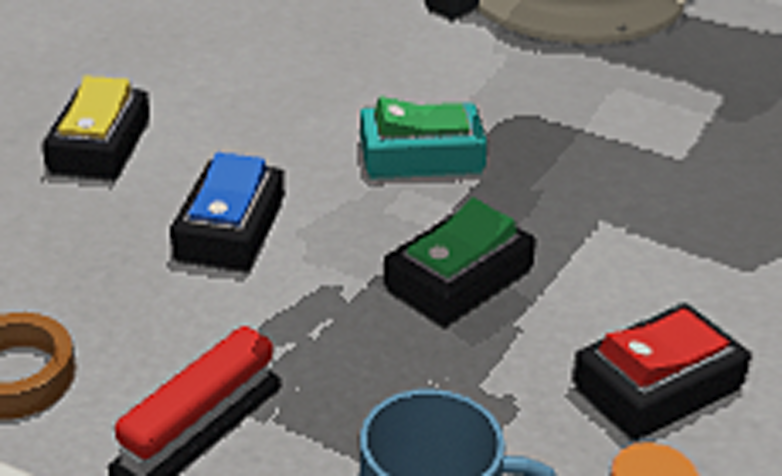

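Yellow (86,122), blue (217,207) and green (438,253) all have level dot ends. Red (640,348) and the turquoise look-alike (396,110) are still off and undisturbed.

```bash
python3 -c "
from bench import order
print(order.job_done())"
```

```text
the job is handed in; nothing more can be done
None
```

I pressed yellow, then blue, then green, each lightly (about 5–6 N); the last picture showed all three on and red still off, and I handed the job in at about 13 s (no verdict was returned).

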